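Register a heat-spreader blank in the marking jig and back it with the ruler block

ROBOT

A 6-joint arm with a two-finger parallel gripper is mounted at the origin on the work surface. World frame = base frame: x ahead of the robot, y to its left, z up, the work surface at z = 0. Lengths are in mm, angles in rad, forces in N, time in s.
With the tool pointing down it reaches from about 400 to 925 mm from the base axis. Payload 12.5 kg.
Tool frame: the origin (TCP) lies midway between the tips of the shut fingers; the grasp point (between the pads) lies 19 mm behind it; z points along the fingers, y is the line along which they close (so a half turn about z gives the same grasp; the last joint's range is limited). The gripper opens to 95 mm and grips with 3 to 60 N. Pads are 20 mm wide; open, the fingers measure 119 mm over their backs; the gripper's body (75 mm by 180 mm) begins 59 mm behind the grasp point.
Start: joints at [-1.23, 0.491, 1.559, -0, 1.092, -0.106], TCP at [270.075, -563.654, 214.661] pointing down, gripper open.
Joint ranges: [-3.1, 3.1], [-0.84, 2.19], [0.05, 2.79], [-1.13, 4.28], [0.06, 2.93], [-2.69, 2.69]. Speed limits (rad/s): [2.22, 2.22, 2.79, 3.14, 3.14, 3.14].

INTERFACE

Orientations are given as [roll, pitch, yaw] about the fixed x, y, z axes, in that order (R = Rz(yaw) Ry(pitch) Rx(roll)).
In Python, from cell import env gives the robot as it stands.
- The arm moves only by the tool carry_out, never from a script. Its argument "series" is a list of rows, each a list of 4 numbers: the shift along the world's x, y, z normalised to -1 to 1, where 1 is 5 cm, then the turn about the world's z normalised to -1 to 1, where 1 is 6 degrees. In form: [[x, y, z, turn], ...]. A call has exactly 5 rows; each row shifts and turns the commanded pose from where the row before left it; what a row does not reach is not made up. A row lasts 1/10 s, in which the tool goes at most 50 mm and 8.59 degrees, less where a joint would pass 70% of its speed; a pose out of reach is approached as far as the arm can. A call with a number of a shift or a turn outside -1 to 1 is refused whole. A call with a gripper value outside its range is refused whole. "fingers" is the closure, from -1 (fully open) to 1 (shut), set as the call begins (left out, the last holds). The fingers move at their own pace and stop on an object; the grip force is fixed at half the most. Time passes only in rows, so rows that do not move let the fingers close, or fill a call up. It gives the time, the measured TCP pose, the force, the opening and the grip force at its end, in the units of the state.
- env.state(): the state, without advancing time (a new reading comes with each control period).
- env.read_camera(name): name is "side" or "top" or "wrist"; returns the picture (480x640x3 uint8, red, green, blue); there is no depth.
- env.calibration(name): a dict with "K" (3x3 intrinsics, pixels), "pose" (4x4, takes a point from camera to world coordinates). Camera axes: x right, y down, z forward; pixel columns grow to the right and rows downward; lengths in mm; the calibration is good to about 2 mm. A picture is of the moment at which its call begins: read the wrist's pose just before it. calibration takes no time and is no camera call; for the wrist camera it gives the pose at the moment of the call.
- env.job_done(): hands the job in; it is judged then, once.
Trained networks look in the newest picture that a camera, given by its name, has taken for a name from the list of things; names that differ only in an ending like _2 or _b are one class to them, and where a whole thing is asked for, a point or a joint stands for the part that bears it (a point fixed in the world has none). Each returns a list of dicts, best first, with "conf" (0 to 1); they miss things now and then, are a little off and sometimes report something else, mostly with a low value. They report only what shows in the picture. A call takes as long as a camera call. They do not tell look-alikes from the thing itself.
- env.look_for(camera, label): "position" ([row, column] as shares, 0 to 1, of the picture: columns of its width, rows of its height, amid what is visible of it).
The state is a dict: "t": time; "joints": joint angles; "qvel": joint speeds; "tau": joint torques, N m; "eef_pos": TCP position; "tcp_rot": TCP orientation; "ft_force": force on the tool from outside, world axes, zero at the start; "moment": the same for the moment, N m; "opening": opening from 0.0 (shut) to 1.0 (fully open); "grip_force": force on a finger pad.
Only numpy, scipy, OpenCV 4.12 (cv2) and the standard library are available. Lean on these libraries where they do the work, as an engineer would, in place of code of your own. Each camera call takes 0.05 s, during which the arm holds its last target. There are 200 camera calls.

TASK

First push the aluminium blank on the marking jig fully home, its long edge flush against the back rail and its end against the end stop. Then take the steel ruler block out of its slanted rest and set it down gently on the jig plate, standing on its narrow edge, flush along the blank's free long edge and roughly centred on it, with the blank still home against both stops. Leave the other things on the bench where they are.

Things in the scene. Friction and masses are not known exactly. Their poses are not given: they have to be found in the camera images.
- jig: Fixed marking jig: dark steel plate 200 (x) x 300 (y) x 8 mm thick on the bench; origin at the centre of its underside, x towards its back rail (roughly away from the robot). The back rail is a bright steel bar along y, 260 mm long, 15 mm deep, 10 mm above the plate; its face towards the robot lies at x = +70 mm.
- rail_face (a point): Middle of the lower edge of the back rail's contact face, at the plate's top surface: 70 mm in x and 8 mm up from the jig's origin; axes as the jig's.
- end_stop: Fixed bright steel block 36 (x) x 16 (y) x 10 mm high on the jig plate near its left or right end (40 mm in x, 115 mm to either side in y, from the jig's origin); origin at the centre of its underside, axes as the jig's. The blank's end goes against the side facing the plate's middle (8 mm from the origin). In its place at the other end is a flat brass cap, 18 mm across, 2.5 mm high.
- blank: Loose aluminium blank, a plain slab 60 (x) x 120 (y, its long edges) x 12 mm thick, about 0.24 kg, lying askew on the jig plate; origin at the centre of its underside. It slides under about 4 N.
- ruler: Loose steel ruler block, a bar 16 (x, thickness) x 120 (y, length) x 38 mm (z, height), about 0.55 kg; origin at its centre. It starts on its narrow edge in the slanted rest, leaning 35 degrees (its z leans to the rest's -x, roughly to the robot), the lower 10 mm between the rest's walls; draw it out along its own z. On the jig it stands upright; sliding it there takes up to about 9 N.
- rest: Fixed black plastic rest left or right of the jig: foot 90 (x) x 100 (y) x 8 mm, above it a slanted open-ended slot along y, 100 mm long, 19 mm wide, between walls 10 mm high and 7.5 mm thick. Origin on the bench; the middle of the slot's floor is 45 mm above it. The slot leans 35 degrees from upright towards the rest's -x.
- funnel_stand: Fixed obstacle on the other side of the jig: orange funnel (84 mm across) over a clear jar (68 mm) on a foot 100 x 90 mm, 155 mm high in all; origin at the bench under the funnel's axis.
- varistor: Bystander: green ceramic varistor disc, 24 mm across, 6 mm thick, lying on the bench in front of the jig; origin under its centre.
- probe: Bystander: red plastic logic probe, 200 mm long, 16 mm high, lying behind the jig along its x; origin under the middle of its body.
- pump: Bystander: desoldering pump with black rubber foot, 210 mm long, 25 mm high, lying behind the jig along its x; origin under its middle.
- spool: Bystander: grey plastic spool standing on end, 56 mm across and 40 mm high, at the right; origin under its centre.
There are look-alikes about, which are no part of the job. There is more than one size of the blank; the one meant has the size given above.

How it is judged:
By the outcome, as a careful person would: the job done as asked, in the order asked, and still so for the second after the job is handed in, with the robot touching nothing.
It also fails if it takes over 70 s, if anything falls off the work surface, if the arm or the gripper's body presses on something with over 40 N, if the wrist force passes 120 N, or if a joint passes its speed limit or range.

## Working session

There is one attempt and no reset: what is moved stays moved. The work goes in short steps, Python scripts to look and compute and a tool call to move; the robot and the scene stay as the last step left them, time stands still between calls to the robot, and variables do not carry over. Pictures are saved under pics/ and viewed, at most 10 in all, crops included, and the job is handed in when it is done.

Besides the shell and the picture viewer there is one more tool, called after "Request:" by a JSON object that holds its "api" and its "payload". carry_out: Moves the arm, as the interface text tells. Its arguments: {"type":"object","properties":{"series":{"type":"array","items":{"type":"array","items":{"type":"number","minimum":-1,"maximum":1}}},"fingers":{"type":"number"}},"required":["series"]}

```bash
ls; mkdir -p pics
cat > h.py <<'E'
import numpy as np, cv2
from cell import env
def save(cam,name):
    im=env.read_camera(cam); cv2.imwrite('pics/'+name,im[:,:,::-1]); return im
def ray(cal,u,v):
    K=np.array(cal['K']);T=np.array(cal['pose'])
    d=T[:3,:3]@np.linalg.inv(K)@[u,v,1]; return T[:3,3],d
def onz(cal,u,v,z):
    o,d=ray(cal,u,v); return o+d*(z-o[2])/d[2]
def proj(cal,P):
    K=np.array(cal['K']);T=np.array(cal['pose'])
    p=K@(T[:3,:3].T@(np.array(P)-T[:3,3])); return p[:2]/p[2]
E
python3 - <<'E'
from h import *
np.set_printoptions(precision=2,suppress=True)
save('top','top0.png');save('side','side0.png')
for c in ('top','side'):
    k=env.calibration(c); print(c,np.array(k['K']),np.array(k['pose']))
k=env.calibration('top')
for l in 'jig end_stop blank ruler rest funnel_stand varistor probe pump spool'.split():
    for r in env.look_for('top',l): 
        v,u=r['position'][0]*480,r['position'][1]*640
        print(l,round(r['conf'],2),round(u),round(v),onz(k,u,v,10)[:2])
print(env.state())
E
```

```text
pics
top [[490.45   0.   318.59]
 [  0.   490.45 240.04]
 [  0.     0.     1.  ]] [[   0.02   -0.99    0.1   456.49]
 [  -1.     -0.02   -0.04  -25.67]
 [   0.04   -0.1    -0.99 1114.37]
 [   0.      0.      0.      1.  ]]
side [[557.09   0.   328.81]
 [  0.   557.09 230.09]
 [  0.     0.     1.  ]] [[  -0.73   -0.33    0.59 -226.52]
 [  -0.68    0.36   -0.64  781.7 ]
 [  -0.     -0.87   -0.48  727.87]
 [   0.      0.      0.      1.  ]]
jig 0.82 270 213 [631.11  46.66]
blank 0.89 276 226 [602.25  31.62]
ruler 0.88 450 271 [ 508.93 -365.05]
rest 0.74 447 256 [ 543.28 -360.01]
funnel_stand 0.68 111 286 [459.96 392.32]
funnel_stand 0.46 449 258 [ 538.78 -364.7 ]
varistor 0.62 271 287 [465.17  38.34]
probe 0.93 373 155 [ 775.05 -186.56]
probe 0.69 449 258 [ 538.56 -364.55]
pump 0.67 216 139 [799.5  174.18]
pump 0.34 271 289 [460.45  39.49]
spool 0.76 481 208 [ 655.77 -438.11]
{'t': 0.6, 'joints': array([-1.23,  0.49,  1.56, -0.  ,  1.09, -0.11]), 'qvel': array([ 0., -0., -0., -0., -0., -0.]), 'tau': array([  0.  , -61.22, -25.84,   0.07,   0.04,  -0.  ]), 'eef_pos': array([ 270.05, -563.65,  214.66]), 'tcp_rot': array([3.14, 0.  , 0.45]), 'ft_force': array([-0.04, -0.91, -0.46]), 'moment': array([ 0.04,  0.06, -0.02]), 'grip_force': 0.0, 'opening': 1.001858915348676}
```

View pics/top0.png

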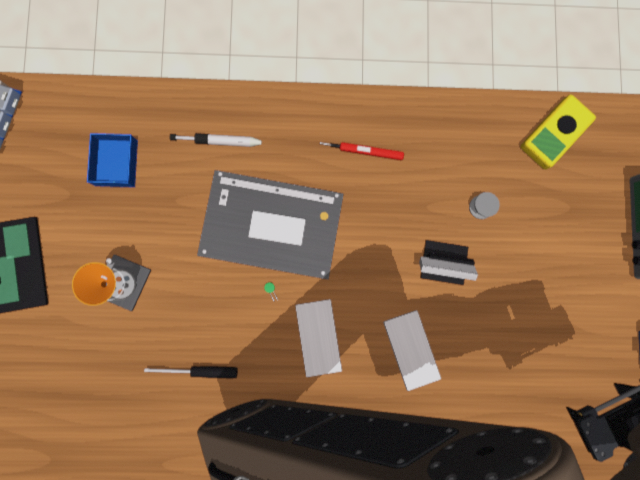

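View pics/side0.png

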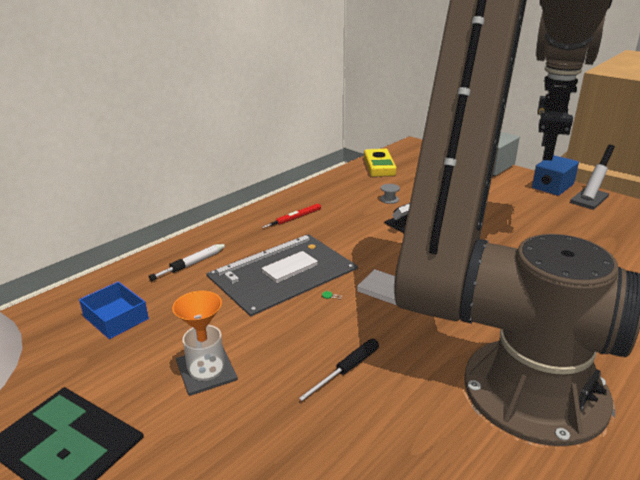

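The top view shows the jig at about (272,225) px, with the end stop on its left (+y) side at (224,197). The blank is at (277,228), and the ruler in its rest is at (450,268). The other two slabs, at (319,338) and (412,350), are look-alikes. I'll move over the jig for a wrist view.

Request:
{"api": "carry_out", "payload": {"series": [[0.3,0.9,0.3,-1],[0.3,0.9,0.3,-1],[0.3,0.9,0.3,-1],[0.3,0.9,0.3,-1],[0.3,0.9,0.3,-1]]}}

```text
t: 1.1
eef_pos: [345.2, -336.8, 290.3]
tcp_rot: [3.141, -0.0, -0.082]
ft_force: [0.4, -0.2, -0.0]
opening: 1.002
grip_force: 0.0
```

Request:
{"api": "carry_out", "payload": {"series": [[0.3,0.9,0.2,-0.8],[0.3,0.9,0.2,0],[0.3,0.9,0.2,0],[0.3,0.9,0.0,0],[0.3,0.9,0.0,0]]}}

```text
t: 1.6
eef_pos: [420.3, -111.8, 320.3]
tcp_rot: [3.141, -0.001, -0.161]
ft_force: [0.6, -1.1, 0.3]
opening: 0.999
grip_force: 0.0
```

Request:
{"api": "carry_out", "payload": {"series": [[0.6,0.7,0,0],[0.5,0.7,0,0],[0.5,0.7,0,0],[0,0,0,0],[0,0,0,0]]}}

```text
t: 2.1
eef_pos: [500.0, -8.1, 319.4]
tcp_rot: [3.141, 0.001, -0.159]
ft_force: [-0.9, -0.4, -0.0]
opening: 0.999
grip_force: 0.0
```

Run:
```python
from h import *
np.set_printoptions(precision=3,suppress=True)
k=env.calibration('wrist');save('wrist','w0.png');print(k)
s=env.state();print(s['t'],s['eef_pos'],s['tcp_rot'],s['joints'])
```

```text
{'K': array([[425.356,   0.   , 320.547],
       [  0.   , 425.356, 241.878],
       [  0.   ,   0.   ,   1.   ]]), 'pose': array([[ -0.158,  -0.959,  -0.235, 565.101],
       [ -0.987,   0.153,   0.038, -18.127],
       [ -0.001,   0.238,  -0.971, 488.923],
       [  0.   ,   0.   ,   0.   ,   1.   ]])}
2.15 [499.713  -8.818 319.507] [ 3.141  0.    -0.16 ] [-0.15   0.211  1.703 -0.     1.228  1.581]
```

View pics/w0.png

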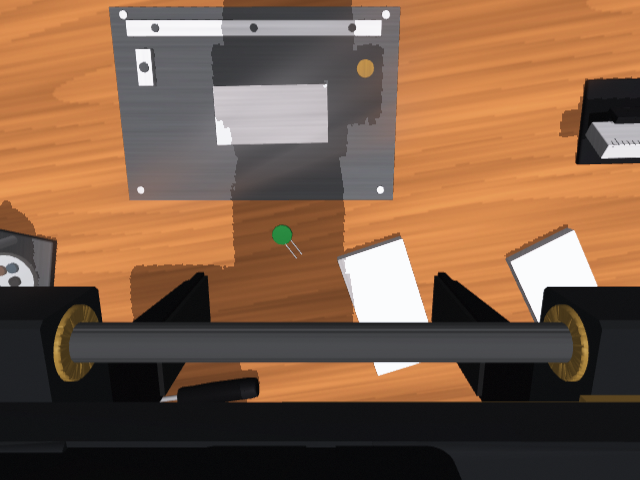

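The wrist view shows the plate corners at (109,8), (400,8), (130,199) and (393,199). The blank spans (213,86) to (328,143), and the end stop is at (145,67).

Run:
```python
from h import *
np.set_printoptions(precision=2,suppress=True)
K=np.array([[425.356,0,320.547],[0,425.356,241.878],[0,0,1]])
k=env.calibration('wrist')
c=np.array([onz(k,*p,8)[:2] for p in [(109,7),(400,7),(393,199.5),(130,199.5)]])
m=np.array([(100,150),(100,-150),(-100,-150),(-100,150)])
M,_=cv2.estimateAffinePartial2D(m.astype(float),c)
s=np.hypot(M[0,0],M[1,0]);psi=np.arctan2(M[1,0],M[0,0]);o=c.mean(0)
print(c,'scale',s,'yaw',psi,np.degrees(psi),'o',o)
R=np.array([[np.cos(psi),-np.sin(psi)],[np.sin(psi),np.cos(psi)]])
for n,p,z in [('blTL',(213,87),20),('blTR',(327,84),20),('blBR',(328,142),20),('blBL',(218,145),20),('rail L',(126,36),8),('rail R',(382,36),8),('stop',(153,49),18),('stop',(154,84),18),('cap',(365,68),10.5)]:
    P=onz(k,*p,z)[:2];print(n,P,'jig',R.T@(P-o))
for l in ['ruler','rest','blank','end_stop','rail_face']:
    print(l,[(r['conf'],r['position'][1]*640,r['position'][0]*480) for r in env.look_for('wrist',l)])
```

```text
[[ 728.13  174.87]
 [ 680.48 -119.88]
 [ 484.45  -89.08]
 [ 532.09  206.1 ]] scale 0.9948482028460419 yaw -0.1591681020048371 -9.119660477984944 o [606.29  43.  ]
blTL [633.49  83.84] jig [20.38 44.64]
blTR [617.44 -33.96] jig [ 23.21 -74.22]
blBR [559.22 -25.85] jig [-35.56 -75.45]
blBL [574.98  91.43] jig [-38.59  42.86]
rail L [698.78 164.95] jig [ 72.   135.06]
rail R [656.24 -98.21] jig [  71.71 -131.51]
stop [679.66 137.03] jig [ 57.54 104.47]
stop [646.52 144.54] jig [ 23.63 106.63]
cap [627.83 -76.24] jig [  40.17 -114.32]
ruler [(0.8, 613.312, 138.192), (0.47, 255.87199999999999, 82.70400000000001)]
rest [(0.59, 606.784, 111.12)]
blank [(0.97, 271.808, 114.576), (0.74, 550.0160000000001, 267.69599999999997), (0.59, 388.48, 284.20799999999997)]
end_stop []
rail_face [(0.76, 256.384, 79.104)]
```

Request:
{"api": "carry_out", "payload": {"series": [[0.16,0.19,-0.9,0],[0.16,0.19,-0.9,0],[0.16,0.19,-0.9,0],[0.16,0.19,-0.9,0],[0.16,0.19,-0.9,0]], "fingers": -0.6}}

```text
t: 2.9
eef_pos: [540.3, 38.5, 93.3]
tcp_rot: [-3.142, -0.001, -0.162]
ft_force: [0.8, -0.4, -0.1]
opening: 0.8
grip_force: 0.0
```

Request:
{"api": "carry_out", "payload": {"series": [[0,0,-0.5,0],[0,0,-0.5,0],[0,0,-0.4,0],[0,0,-0.2,0],[0,0,0,0]]}}

```text
t: 3.4
eef_pos: [539.7, 38.4, 13.9]
tcp_rot: [3.141, 0.002, -0.161]
ft_force: [-0.0, 1.1, 0.3]
opening: 0.795
grip_force: 0.0
```

Request:
{"api": "carry_out", "payload": {"series": [[0.178,-0.0285,0,0],[0.178,-0.0285,0,0],[0.178,-0.0285,0,0],[0.178,-0.0285,0,0],[0.178,-0.0285,0,0]]}}

```text
t: 3.9
eef_pos: [585.3, 31.6, 15.0]
tcp_rot: [3.142, -0.0, -0.161]
ft_force: [-2.7, 0.4, 1.3]
opening: 0.802
grip_force: 1.4
```

Request:
{"api": "carry_out", "payload": {"series": [[0.059,-0.0095,0,0],[0.059,-0.0095,0,0],[0.059,-0.0095,0,0],[0.04,-0.0064,0,0],[0,0,0,0]]}}

```text
t: 4.4
eef_pos: [595.8, 29.9, 14.6]
tcp_rot: [3.142, -0.001, -0.161]
ft_force: [-0.1, -0.7, 0.3]
opening: 0.796
grip_force: 0.0
```

Run:
```python
from h import *
save('wrist','w1.png');s=env.state();print(s['eef_pos'],s['ft_force'],env.calibration('wrist')['pose'].tolist())
```

```text
[595.81629375  29.90981125  14.64976773] [-0.24958775  0.03473981 -0.21944992] [[-0.16005111812869183, -0.9591947025056634, -0.23308616919677017, 660.5946179711881], [-0.9871082658784293, 0.15529670496036257, 0.03873247814086529, 19.736563845659912], [-0.0009544737995424343, 0.23628046071041078, -0.9716844307007498, 184.30147890642252], [0.0, 0.0, 0.0, 1.0]]
```

View pics/w1.png

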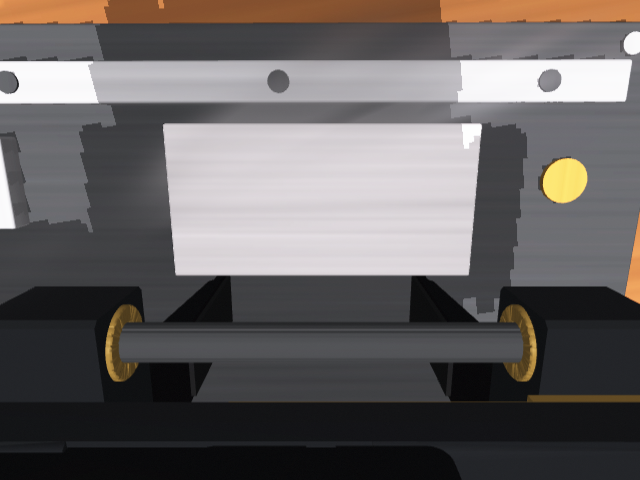

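The blank is now square to the rail. Its far edge is at row 124, against rail row 102, so the gap is small. I'll keep pushing gently.

Request:
{"api": "carry_out", "payload": {"series": [[0.04,-0.0064,0,0],[0.04,-0.0064,0,0],[0.04,-0.0064,0,0],[0.04,-0.0064,0,0],[0,0,0,0]]}}

```text
t: 4.95
eef_pos: [603.2, 28.7, 14.6]
tcp_rot: [3.141, 0.001, -0.16]
ft_force: [-3.1, 0.4, 0.9]
opening: 0.804
grip_force: 1.7
```

Request:
{"api": "carry_out", "payload": {"series": [[0.02,-0.0032,0,0],[0.02,-0.0032,0,0],[0.02,-0.0032,0,0],[0.02,-0.0032,0,0],[0,0,0,0]]}}

```text
t: 5.45
eef_pos: [603.6, 28.6, 14.4]
tcp_rot: [3.141, 0.009, -0.16]
ft_force: [-19.0, 1.3, 13.3]
opening: 0.803
grip_force: 9.7
```

Request:
{"api": "carry_out", "payload": {"series": [[-0.3,0.05,0,0],[0,0,0.9,0],[0.27,-0.65,0,0],[0.27,-0.65,0,0],[0.27,-0.65,0,0]], "fingers": 1}}

```text
t: 5.95
eef_pos: [634.1, -68.1, 60.4]
tcp_rot: [3.141, -0.002, -0.16]
ft_force: [-0.1, -0.0, 1.1]
opening: 0.437
grip_force: 0.0
```

Request:
{"api": "carry_out", "payload": {"series": [[0,0,0,0],[0,0,0,0],[0,0,0,0],[0,0,0,0],[0,0,0,0]]}}

```text
t: 6.45
eef_pos: [632.8, -66.1, 59.7]
tcp_rot: [3.142, -0.0, -0.159]
ft_force: [-0.0, -0.3, -0.1]
opening: 0.027
grip_force: 0.0
```

Request:
{"api": "carry_out", "payload": {"series": [[-0.07,0.01,-0.4,0],[0,0,-0.4,0],[0,0,-0.1,0],[0.0317,0.1975,0,0],[0.0317,0.1975,0,0]]}}

```text
t: 6.95
eef_pos: [633.1, -45.9, 15.4]
tcp_rot: [3.142, -0.001, -0.161]
ft_force: [0.0, 0.9, 0.0]
opening: 0.004
grip_force: 0.0
```

Request:
{"api": "carry_out", "payload": {"series": [[0.0285,0.178,0,0],[0.0285,0.178,0,0],[0.0285,0.178,0,0],[0.0285,0.178,0,0],[0.0285,0.178,0,0]]}}

```text
t: 7.45
eef_pos: [640.0, -1.5, 14.9]
tcp_rot: [3.141, -0.0, -0.161]
ft_force: [0.7, -3.1, 1.3]
opening: 0.004
grip_force: 1.4
```

Request:
{"api": "carry_out", "payload": {"series": [[0.0095,0.059,0,0],[0.0095,0.059,0,0],[0,0,0,0],[0,0,0,0],[0,0,0,0]]}}

```text
t: 7.95
eef_pos: [640.5, 3.6, 14.5]
tcp_rot: [-3.142, 0.0, -0.161]
ft_force: [0.8, -1.1, 0.4]
opening: 0.006
grip_force: 0.0
```

Run:
```python
from h import *
save('wrist','w2.png');s=env.state();print(s['eef_pos'],s['ft_force'])
```

```text
[640.58108654   3.57705131  14.53484973] [ 0.04843762 -0.47168968 -0.2262084 ]
```

View pics/w2.png

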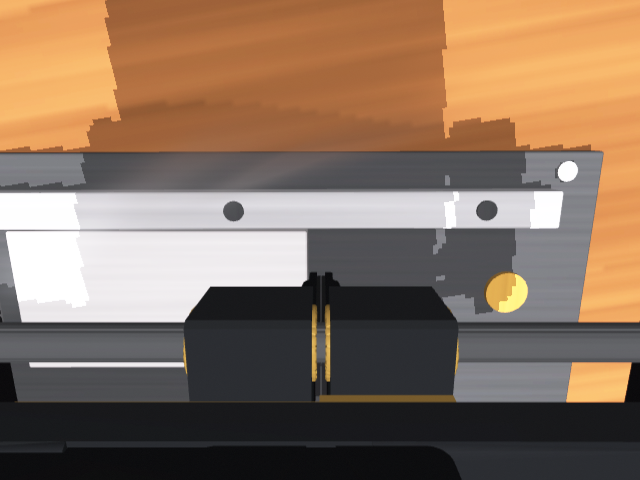

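The blank is still flush along the rail (edge at row 230). I'll push it on to the end stop.

Request:
{"api": "carry_out", "payload": {"series": [[0.0063,0.0395,0,0],[0.0063,0.0395,0,0],[0.0063,0.0395,0,0],[0.0032,0.02,0,0],[0,0,0,0]]}}

```text
t: 8.5
eef_pos: [641.8, 10.9, 14.7]
tcp_rot: [-3.142, -0.0, -0.16]
ft_force: [0.3, 0.1, 0.0]
opening: 0.007
grip_force: 0.0
```

Request:
{"api": "carry_out", "payload": {"series": [[0.0032,0.02,0,0],[0.0032,0.02,0,0],[0.0032,0.02,0,0],[0.0032,0.02,0,0],[0,0,0,0]]}}

```text
t: 9.0
eef_pos: [642.5, 14.8, 14.7]
tcp_rot: [3.142, -0.0, -0.161]
ft_force: [-0.4, 0.8, -0.2]
opening: 0.006
grip_force: 0.1
```

Request:
{"api": "carry_out", "payload": {"series": [[0.0032,0.02,0,0],[0.0032,0.02,0,0],[0.0032,0.02,0,0],[0.0032,0.02,0,0],[0,0,0,0]]}}

```text
t: 9.5
eef_pos: [643.1, 18.8, 14.7]
tcp_rot: [-3.142, -0.0, -0.16]
ft_force: [-0.4, -0.3, -0.0]
opening: 0.005
grip_force: 0.2
```

Request:
{"api": "carry_out", "payload": {"series": [[0.0032,0.02,0,0],[0.0032,0.02,0,0],[0.0032,0.02,0,0],[0.0032,0.02,0,0],[0.0032,0.02,0,0]]}}

```text
t: 10.0
eef_pos: [643.4, 20.4, 14.7]
tcp_rot: [3.138, 0.001, -0.16]
ft_force: [-4.6, -29.5, 3.1]
opening: 0.006
grip_force: 15.0
```

Request:
{"api": "carry_out", "payload": {"series": [[-0.03,-0.2,0,0],[0,0,0.6,0],[-0.44,0.8,0,0],[-0.44,0.8,0,0],[0,0,0,0]], "fingers": -0.6}}

```text
t: 10.5
eef_pos: [595.7, 97.4, 44.8]
tcp_rot: [-3.141, 0.002, -0.157]
ft_force: [0.1, -0.2, 0.0]
opening: 0.366
grip_force: 0.0
```

Request:
{"api": "carry_out", "payload": {"series": [[0,0,0,0],[0,0,0,0],[0,0,-0.3,0],[0,0,-0.3,0],[0,0,0,0]]}}

```text
t: 11.0
eef_pos: [597.2, 92.9, 11.7]
tcp_rot: [3.141, 0.004, -0.162]
ft_force: [0.3, -0.1, 0.7]
opening: 0.772
grip_force: 0.0
```

Request:
{"api": "carry_out", "payload": {"series": [[0.1,-0.016,0,0],[0.1,-0.016,0,0],[0.06,-0.0096,0,0],[0,0,0,0],[0,0,0,0]]}}

```text
t: 11.5
eef_pos: [611.4, 91.6, 14.9]
tcp_rot: [3.142, -0.0, -0.161]
ft_force: [-0.5, 0.5, 0.3]
opening: 0.8
grip_force: 0.0
```

Request:
{"api": "carry_out", "payload": {"series": [[0.02,-0.0032,0,0],[0.02,-0.0032,0,0],[0.02,-0.0032,0,0],[0.012,-0.002,0,0],[0,0,0,0]]}}

```text
t: 12.0
eef_pos: [613.3, 91.2, 14.7]
tcp_rot: [3.141, 0.004, -0.16]
ft_force: [-8.3, 1.4, 6.5]
opening: 0.803
grip_force: 4.2
```

Run:
```python
from h import *
k=env.calibration('wrist');save('wrist','w3.png');s=env.state();print(s['eef_pos'],s['ft_force'],s['moment'])
```

```text
[613.27360427  91.22510299  14.69729478] [-8.09658429  0.7150232   6.90689979] [0.37790534 1.47983145 0.05769072]
```

View pics/w3.png

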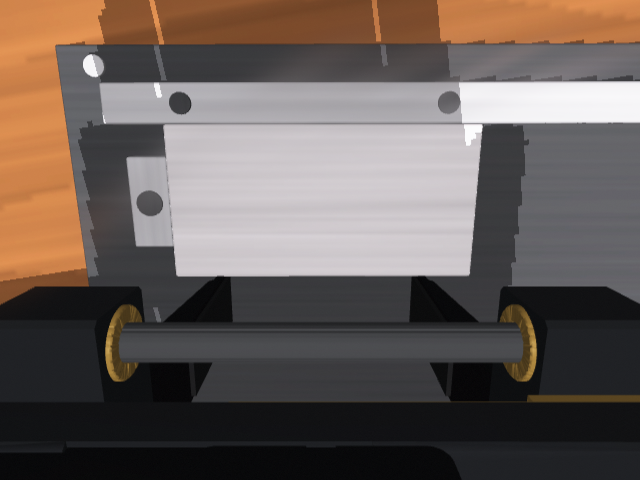

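The blank is home: its far edge meets the rail at row 124 and its end meets the stop at column 170. Next is the ruler.

Request:
{"api": "carry_out", "payload": {"series": [[-0.3,0.05,0,0],[0,0,0.9,1],[0,-0.4,0.9,1],[0,-0.5,0.8,1],[0,-0.7,0.6,1]]}}

```text
t: 12.55
eef_pos: [600.3, 13.5, 177.5]
tcp_rot: [3.141, -0.003, 0.264]
ft_force: [0.2, -0.0, 0.2]
opening: 0.803
grip_force: 0.0
```

Request:
{"api": "carry_out", "payload": {"series": [[-0.15,-0.95,0.15,1],[-0.15,-0.95,0.15,1],[-0.15,-0.95,0.15,1],[-0.15,-0.95,0.15,1],[-0.15,-0.95,0.15,1]], "fingers": 0}}

```text
t: 13.05
eef_pos: [561.9, -225.9, 212.7]
tcp_rot: [3.141, -0.0, 0.786]
ft_force: [0.2, 0.9, 0.2]
opening: 0.511
grip_force: 0.0
```

Request:
{"api": "carry_out", "payload": {"series": [[-0.12,-0.85,0,1],[-0.12,-0.85,0,1],[-0.12,-0.85,0,1],[-0.12,-0.85,0,1],[-0.12,-0.85,0,1]]}}

```text
t: 13.55
eef_pos: [532.0, -438.3, 212.3]
tcp_rot: [3.141, 0.0, 1.31]
ft_force: [-0.2, 0.7, -0.6]
opening: 0.502
grip_force: 0.0
```

Request:
{"api": "carry_out", "payload": {"series": [[0,0,0,1],[0,0,0,0],[0,0,0,0],[0,0,0,0],[0,0,0,0]]}}

```text
t: 14.05
eef_pos: [532.8, -435.7, 212.4]
tcp_rot: [3.141, 0.0, 1.41]
ft_force: [-0.3, -0.3, -0.4]
opening: 0.5
grip_force: 0.0
```

Run:
```python
from h import *
k=env.calibration('wrist');save('wrist','w4.png');s=env.state();print(s['t'],s['eef_pos'],s['tcp_rot'],s['joints'])
for l in ['ruler','rest']:print(env.look_for('wrist',l))
```

```text
14.1 [ 532.82060116 -435.84655322  212.42461884] [3.14126590e+00 1.82297781e-04 1.41016434e+00] [-7.81515947e-01  5.85528805e-01  1.39000480e+00  4.54998272e-05
  1.16568723e+00 -6.20901916e-01]
[{'position': [0.214, 0.4177], 'conf': 0.87}]
[{'position': [0.2421, 0.5098], 'conf': 0.7}]
```

View pics/w4.png

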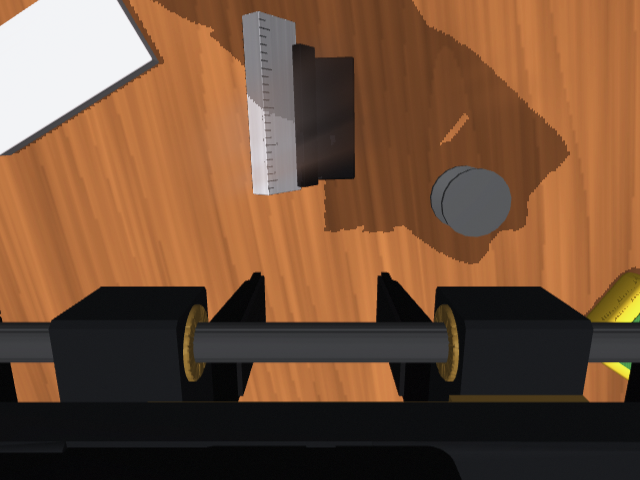

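The ruler in its rest spans about (245,12) to (298,194), and the wall is on its right. I'll enlarge that area to measure the edges.

Run:
```python
import cv2
im=cv2.imread('pics/w4.png')[0:210,220:370]
cv2.imwrite('pics/c4.png',cv2.resize(im,None,fx=2.85,fy=2.85,interpolation=cv2.INTER_CUBIC))
```

```text
(no output)
```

View pics/c4.png

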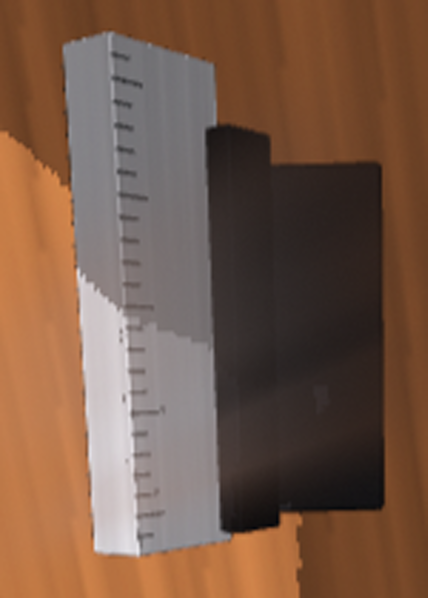

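The ruler's top corners are at (242.5,16), (259,11), (268.5,195) and (253.3,194). The right corners of the rest's foot are at (354.4,57) and (354.7,178).

Run:
```python
from h import *
from scipy.optimize import least_squares
np.set_printoptions(precision=2,suppress=True)
k=env.calibration('wrist')
a=np.radians(35);Z=np.array([-np.sin(a),0,np.cos(a)]);T=np.array([np.cos(a),0,np.sin(a)]);Y=np.array([0,1,0])
def ru(t,y,z,dt=0,dy=0): return np.array([0,0,45])+T*(t+dt)+Y*(y+dy)+Z*z
obs=np.array([(242.5,15.8),(258.9,11.2),(268.4,195.1),(253.3,194),(354.4,57.2),(354.7,177.9)])
def f(p):
    c,s=np.cos(p[2]),np.sin(p[2]);R=np.array([[c,-s,0],[s,c,0],[0,0,1]])
    P=[ru(-8,60,38,p[3],p[4]),ru(8,60,38,p[3],p[4]),ru(8,-60,38,p[3],p[4]),ru(-8,-60,38,p[3],p[4]),[45,50,8],[45,-50,8]]
    return np.array([proj(k,R@P_+[p[0],p[1],0]) for P_ in P])-obs
for w in ['fit']:
    r=least_squares(lambda p:f(p).ravel(),[540,-360,-.15,0,0]);p=r.x;print(p,f(p))
c,s=np.cos(p[2]),np.sin(p[2]);R=np.array([[c,-s,0],[s,c,0],[0,0,1]])
for q in [ru(0,0,19,p[3],p[4]),ru(8,0,38,p[3],p[4]),ru(-8,0,38,p[3],p[4])]: print(R@q+[p[0],p[1],0])
```

```text
[ 529.06 -353.47   -0.14   -8.31    6.68] [[-0.47  0.31]
 [ 0.61  0.48]
 [ 0.58 -0.45]
 [-0.51 -0.52]
 [-0.25 -1.09]
 [-0.04  1.24]]
[ 512.44 -344.42   55.8 ]
[ 508.14 -343.83   75.95]
[ 495.16 -342.03   66.78]
```

Run:
```python
from h import *
from scipy.optimize import least_squares
np.set_printoptions(precision=2,suppress=True)
k=env.calibration('wrist')
obs=np.array([(242.5,15.8),(258.9,11.2),(268.4,195.1),(253.3,194)])
L=[(-8,60,19),(8,60,19),(8,-60,19),(-8,-60,19)]
def f(p,full=0):
    c,s=np.cos(p[2]),np.sin(p[2]);R=np.array([[c,-s,0],[s,c,0],[0,0,1]])
    a=np.radians(p[3]);B=np.array([[np.cos(a),0,-np.sin(a)],[0,1,0],[np.sin(a),0,np.cos(a)]])
    return np.array([proj(k,R@B@np.array(q)+[p[0],p[1],p[4]]) for q in L])-obs
for lab,g in [('a35 z fixed',lambda v:[v[0],v[1],v[2],35,59.7]),('z free',lambda v:[v[0],v[1],v[2],35,v[3]]),('both',lambda v:[v[0],v[1],v[2],v[4],v[3]])]:
    r=least_squares(lambda v:f(g(v)).ravel(),[520,-350,-.15,60,35]);print(lab,r.x,r.cost);print(f(g(r.x)).ravel())
# alternative: 30 mm nearer the image centre of slot wall
for l in [(305.5,187)]: print(onz(k,*l,60))
for z in (0,8): print(z,onz(k,354.4,57.2,z),onz(k,354.7,177.9,z))
```

```text
a35 z fixed [ 512.89 -344.91   -0.14   60.     35.  ] 1.8084863743180453
[-0.69 -0.66  0.62 -0.58  0.66  0.82 -0.62  0.69]
z free [ 512.57 -344.59   -0.14   57.15   35.  ] 0.6834610101783204
[-0.6  -0.02  0.56  0.12  0.58 -0.01 -0.58 -0.1 ]
both [ 513.6  -344.75   -0.14   58.07   38.84] 0.03276267817861114
[ 0.    0.11 -0.   -0.1   0.06  0.13 -0.06 -0.14]
[ 525.98 -403.69   60.  ]
0 [ 581.38 -309.7     0.  ] [ 567.48 -408.92    0.  ]
8 [ 580.58 -310.97    8.  ] [ 566.96 -408.11    8.  ]
```

Request:
{"api": "carry_out", "payload": {"series": [[-0.22,0.91,0,0.1],[-0.22,0.91,0,0.1],[0,0,-0.8,0],[0,0,-0.8,0],[0,0,-0.6,0]]}}

```text
t: 14.7
eef_pos: [510.2, -344.7, 100.7]
tcp_rot: [-3.141, -0.0, 1.432]
ft_force: [0.7, -1.0, -0.6]
opening: 0.498
grip_force: 0.0
```

Request:
{"api": "carry_out", "payload": {"series": [[0,0,0,0],[0,0,0,0],[0,0,-0.2,0],[0,0,-0.2,0],[0,0,-0.06,0]]}}

```text
t: 15.2
eef_pos: [510.3, -345.4, 78.6]
tcp_rot: [-3.141, -0.0, 1.431]
ft_force: [-0.1, 0.3, -0.2]
opening: 0.498
grip_force: 0.0
```

Request:
{"api": "carry_out", "payload": {"series": [[0,0,-0.11,0],[0,0,-0.11,0],[0,0,0,0],[0,0,0,0],[0,0,0,0]]}}

```text
t: 15.7
eef_pos: [510.6, -345.6, 68.4]
tcp_rot: [3.141, 0.0, 1.431]
ft_force: [-0.5, -0.2, 0.5]
opening: 0.5
grip_force: 0.0
```

Request:
{"api": "carry_out", "payload": {"series": [[0,0,0,0],[0,0,0,0],[0,0,0,0],[0,0,0,0],[0,0,0,0]], "fingers": 1}}

```text
t: 16.2
eef_pos: [507.4, -344.9, 68.3]
tcp_rot: [-3.135, -0.002, 1.432]
ft_force: [-18.5, 0.3, 11.4]
opening: 0.203
grip_force: 27.9
```

Request:
{"api": "carry_out", "payload": {"series": [[0,0,0,0],[0,0,0,0],[0,0,0,0],[0,0,0,0],[0,0,0,0]]}}

```text
t: 16.7
eef_pos: [507.4, -345.0, 68.3]
tcp_rot: [-3.135, -0.002, 1.432]
ft_force: [-18.6, -0.6, 11.0]
opening: 0.206
grip_force: 27.8
```

Run:
```python
from h import *
save('wrist','w5.png');save('top','t5.png')
im=cv2.imread('pics/w5.png');t=cv2.imread('pics/t5.png')[200:330,380:540]
cv2.imwrite('pics/c5.png',np.hstack([cv2.resize(im,(400,300)),cv2.resize(t,(369,300),interpolation=cv2.INTER_CUBIC)]))
```

```text
(no output)
```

View pics/c5.png

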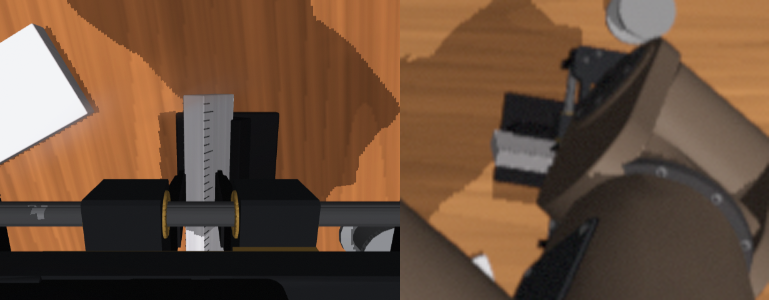

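The bar is gripped with the fingers 19.5 mm apart. I'll draw it out along its own axis.

Request:
{"api": "carry_out", "payload": {"series": [[-0.034,0.005,0.049,0],[-0.034,0.005,0.049,0],[-0.034,0.005,0.049,0],[0,0,0,0],[0,0,0,0]]}}

```text
t: 17.3
eef_pos: [505.5, -344.7, 75.5]
tcp_rot: [3.141, 0.0, 1.431]
ft_force: [1.0, 1.2, -2.4]
opening: 0.187
grip_force: 27.1
```

Request:
{"api": "carry_out", "payload": {"series": [[-0.034,0.005,0.049,0],[-0.034,0.005,0.049,0],[-0.034,0.005,0.049,0],[0,0,0,0],[0,0,0,0]]}}

```text
t: 17.8
eef_pos: [500.1, -344.0, 82.9]
tcp_rot: [3.142, 0.0, 1.431]
ft_force: [0.7, 0.1, -4.6]
opening: 0.173
grip_force: 28.1
```

Request:
{"api": "carry_out", "payload": {"series": [[-0.02,0.003,0.1,0],[-0.02,0.003,0.1,0],[0,0,0.3,0],[0,0,0.5,0],[0,0,0.5,0]]}}

```text
t: 18.3
eef_pos: [498.0, -343.6, 158.8]
tcp_rot: [-3.141, -0.0, 1.431]
ft_force: [-0.2, -0.0, -4.1]
opening: 0.172
grip_force: 28.1
```

Request:
{"api": "carry_out", "payload": {"series": [[0,0,0.5,0],[0,0,0.5,0],[0,0,0.3,0],[0,0,0,0],[0,0,0,0]]}}

```text
t: 18.8
eef_pos: [498.0, -343.5, 222.6]
tcp_rot: [-3.142, -0.0, 1.431]
ft_force: [0.2, 0.6, -5.8]
opening: 0.172
grip_force: 28.1
```

Run:
```python
from h import *
s=env.state();print(s['t'],s['eef_pos'],s['tcp_rot'],s['ft_force'],s['moment'],s['opening'])
save('wrist','w6.png');save('side','s6.png')
im=cv2.imread('pics/w6.png');t=cv2.imread('pics/s6.png')[90:260,330:530]
cv2.imwrite('pics/c6.png',np.hstack([cv2.resize(im,(400,300)),cv2.resize(t,(353,300),interpolation=cv2.INTER_CUBIC)]))
```

```text
18.8 [ 497.98631669 -343.50169242  222.59902549] [-3.14154048e+00 -6.65928493e-05  1.43115614e+00] [ 0.20950324  0.64156459 -5.8357122 ] [ 0.02381399  0.00772363 -0.0228141 ] 0.17248152668551225
```

View pics/c6.png

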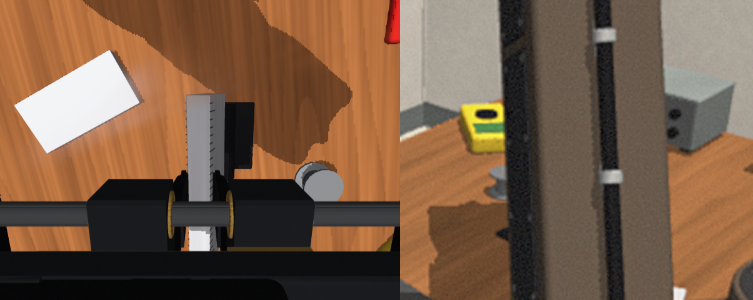

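The ruler is out and upright, flat in the pads (fingers 16 mm apart). I'll carry it to just in front of the blank.

Request:
{"api": "carry_out", "payload": {"series": [[0.226,0.867,-0.2,-0.019],[0.226,0.867,-0.2,-0.019],[0.226,0.867,-0.2,-0.019],[0.226,0.867,-0.2,-0.019],[0.226,0.867,-0.2,-0.019]]}}

```text
t: 19.4
eef_pos: [554.6, -125.2, 171.5]
tcp_rot: [-3.14, -0.0, 1.421]
ft_force: [1.6, -1.4, -5.0]
opening: 0.17
grip_force: 28.3
```

Request:
{"api": "carry_out", "payload": {"series": [[0.226,0.867,-0.2,-0.019],[0.226,0.867,-0.2,-0.019],[0.226,0.867,-0.2,-0.019],[0.226,0.867,-0.2,-0.019],[0.226,0.867,-0.2,-0.019]]}}

```text
t: 19.9
eef_pos: [611.1, 91.6, 121.4]
tcp_rot: [-3.14, 0.0, 1.411]
ft_force: [0.4, -1.1, -4.3]
opening: 0.172
grip_force: 28.3
```

Request:
{"api": "carry_out", "payload": {"series": [[0,0,0,0],[0,0,-0.4,0],[0,0,-0.4,0],[0,0,0,0],[0,0,0,0]]}}

```text
t: 20.4
eef_pos: [611.1, 89.4, 82.6]
tcp_rot: [-3.14, 0.0, 1.411]
ft_force: [-0.6, 0.5, -5.5]
opening: 0.169
grip_force: 28.6
```

Run:
```python
from h import *
np.set_printoptions(precision=2,suppress=True)
s=env.state();print(s['t'],s['eef_pos'],s['tcp_rot'],s['ft_force'],s['moment'],s['opening'])
d=s['eef_pos'][:2]-[606.3,43];p=-.1592;c,n=np.cos(p),np.sin(p);print('jig',c*d[0]+n*d[1],-n*d[0]+c*d[1])
k=env.calibration('wrist');im=save('wrist','w7.png')
# ruler far end / top edge estimate: gray profile along the ruler centreline
e=s['eef_pos'];y=s['tcp_rot'][2];f=np.array([np.cos(y),np.sin(y),0])
for zt in (8,13,18):
    print(zt,[proj(k,e+f*60+[0,0,zt]+np.array([np.sin(y),-np.cos(y),0])*q) for q in (-8,8)])
g=cv2.cvtColor(im,cv2.COLOR_RGB2GRAY);
for r in (160,170,180,190,200,220): print(r,g[r,290:352:2])
for c in (312,320,328): print(c,g[120:240:3,c])
```

```text
20.4 [611.1   89.43  82.56] [-3.14  0.    1.41] [-0.58  0.54 -5.51] [-0.03 -0.1  -0.03] 0.16915411604728312
jig -2.624100267955881 46.607384024589834
8 [array([300.22, 156.34]), array([343.15, 156.33])]
13 [array([299.56, 156.9 ]), array([343.85, 156.9 ])]
18 [array([298.85, 157.5 ]), array([344.58, 157.49])]
160 [103 103 105 181 202 205 204 204 205 206 206 205 206 207 207 208 210 210
 211 210 208 208 205 140 146 146 144 146 145 146 145]
170 [102 101 103 131 207 210 212 212 212 214 214 214 214 215 215 216 217 217
 218 214 213 212 208 135 139 140 137 137 138 139 137]
180 [ 90  90  90  86 214 218 219 218 219 219 219 218 218 218 219 218 219 220
 220 217 215 213 209 132 135 138 134 135 135 137 135]
190 [ 84  85  84  69 210 220 220 220 220 220 220 219 219 219 219 219 219 220
 221 218 215 212 210  80 109 136 134 135 135 137 136]
200 [ 83  84  83  85 195 221 221 220 220 220 221 221 219 219 219 219 220 221
 221 219 216 212 211 143 137 135 134 135 136 137 135]
220 [ 81  84  81  84 162 220 221 220 219 219 219 219 219 219 219 219 219 220
 222 220 216 213 213 162 136 136 134 133 137 137 135]
312 [143 142 142 142 141 143 143 144 124 109 130 203 206 205 206 210 213 215
 216 218 218 219 219 219 220 220 220 220 220 220 221 220 220 220 219 220
 219 219 219 219]
320 [146 146 145 145 146 147 148 149 113 114 134 204 206 207 210 213 214 216
 217 218 218 219 219 219 219 219 219 220 219 220 220 220 219 220 220 220
 220 219 219 220]
328 [151 150 150 152 151 152 153 154 119 122 140 205 207 210 210 213 215 215
 215 217 217 217 218 218 219 219 219 219 219 219 220 220 220 220 220 220
 220 221 221 222]
```

Run:
```python
import cv2,numpy as np
np.set_printoptions(linewidth=200)
im=cv2.imread('pics/w7.png');g=cv2.cvtColor(im,cv2.COLOR_BGR2GRAY)
for r in (150,165,175,185,205): print(r,g[r,280:400:3])
for c in (332,334,337,339,341,345,350): print(c,g[150:240:2,c])
g=cv2.cvtColor(cv2.imread('pics/w6.png'),cv2.COLOR_BGR2GRAY)
print('w6')
for r in (165,185,205): print(r,g[r,285:385:3])
for c in (336,338,341,345,350): print(c,g[150:240:2,c])
```

```text
150 [ 93  92  95  98 102 105 108 109 118 121 125 131 132 132 135 137 140 140 139 150 154 157 157 158 156 239 240 240 240 240 242 243 244 244 243 240 241 240 240 237]
165 [ 99  97  99 102 103 103 202 205 207 208 210 210 212 212 214 214 213 210 206 128 143 138 141 143 139 243 244 242 242 243 244 245 246 244 244 241 241 241 240 237]
175 [ 97  94  94  95  94  97 214 216 216 218 217 217 217 218 218 220 216 213 209 138  69 134 136 140 136 244 244 243 243 243 244 245 247 244 243 241 240 241 239 238]
185 [ 88  85  85  85  86  88 215 220 220 219 220 218 218 219 219 220 218 213 209 136 137 134 136 140 135 243 244 243 243 243 244 245 247 243 243 241 240 241 238 238]
205 [ 84  82  80  80  83  84 187 222 221 220 220 219 218 219 219 221 219 214 211 136 137 133 135 140 134 243 245 242 243 243 244 245 247 243 243 241 239 242 238 239]
332 [141 196 206 205 207 208 209 210 211 212 212 212 213 213 213 213 213 213 213 212 212 213 212 212 212 212 213 213 213 213 213 214 214 214 214 213 213 214 213 214 214 213 215 215 215]
334 [139 197 205 201 203 205 205 205 206 207 208 208 208 210 209 209 209 209 209 209
[... 1510 characters left out ...]
107 108 108  50 107 108 107 106 106  85  77 106 106 106 106 107  57 100 106 106 107 106  76  87 105 105 103 102  90  57 102 102 102 103]
338 [83 95 95 94 94 93 93 51 82 92 92 92 92 82 48 91 91 92 92 92 50 79 91 92 92 92 71 47 92 92 92 91 92 34 91 91 91 91 91 42 78 93 93 93 92]
341 [83 96 95 94 93 94 93 75 92 93 92 91 92 60 80 92 92 91 92 91 90 92 92 92 92 92 89 91 92 92 91 92 90 91 91 91 92 92 91 91 92 92 92 92 42]
345 [85 93 92 91 90 91 90 91 90 90 90 90 90 90 91 90 90 91 91 91 91 90 91 91 90 90 90 91 90 90 91 91 90 91 91 90 90 90 90 90 91 90 90 91 91]
350 [88 92 91 91 91 90 90 90 89 90 91 91 91 91 90 91 90 90 91 91 90 91 91 91 91 90 90 90 90 90 91 91 90 91 91 90 91 91 91 91 91 91 90 90 91]
```

Run:
```python
from h import *
from scipy.optimize import least_squares
np.set_printoptions(precision=2,suppress=True)
g=cv2.cvtColor(cv2.imread('pics/w7.png'),cv2.COLOR_BGR2GRAY).astype(float)
k=env.calibration('wrist');s=env.state();e=s['eef_pos'];y=s['tcp_rot'][2]
f=np.array([np.cos(y),np.sin(y),0]);x=np.array([np.sin(y),-np.cos(y),0]);Z=np.array([0,0,1])
def edge(r,a,b,th): 
    v=g[r-1:r+2,a:b].mean(0);i=np.where((v[:-1]-th)*(v[1:]-th)<0)[0][0];return a+i+(th-v[i])/(v[i+1]-v[i])
rows=(165,180,195,210)
obs=np.array([[edge(r,288,304,150),edge(r,332,339,175),edge(r,348,360,190)] for r in rows]);print(obs)
def corners(p):
    c,n=np.cos(p[2]),np.sin(p[2])
    for t,z in ((-8,19),(8,19),(8,-19)): yield (c*t-n*z+p[0],n*t+c*z+p[1])
def f3(p):
    out=[]
    for a,b in corners(p):
        A=proj(k,e+x*a+Z*b+f*10);B=proj(k,e+x*a+Z*b+f*60)
        out.append([A[0]+(B[0]-A[0])*(r-A[1])/(B[1]-A[1]) for r in rows])
    return np.array(out).T
for z0 in (None,):
    r=least_squares(lambda p:(f3(p)-obs).ravel(),[0,-5,.2]);print(r.x,np.degrees(r.x[2]),r.cost,f3(r.x)-obs);print(list(corners(r.x)))
for th in (10,15,20,25,30):
    r=least_squares(lambda p:(f3([p[0],p[1],np.radians(th)])-obs).ravel(),[0,-5]);print(th,r.x,r.cost)
```

```text
[[296.15 334.57 353.49]
 [296.69 335.27 353.5 ]
 [297.05 335.44 353.5 ]
 [297.74 335.59 353.59]]
[  2.73 -19.83   0.27] 15.390719688140237 1.0174888477169675 [[ 0.46  0.82  0.44]
 [ 0.11  0.    0.15]
 [-0.04 -0.29 -0.12]
 [-0.54 -0.55 -0.48]]
[(np.float64(-10.029069421077134), np.float64(-3.6348028938024157)), (np.float64(5.397145046798869), np.float64(0.611596426927214)), (np.float64(15.482343433531744), np.float64(-36.025662934278294))]
10 [ 1.69 -6.05] 55.04511376540661
15 [  2.65 -18.68] 1.2612053246271506
20 [  3.63 -35.  ] 29.857757506729147
25 [  4.61 -54.17] 107.32563996631771
30 [  5.6  -75.25] 210.03064499112227
```

The ruler still leans about 15° in the pads, with its top towards the robot and its bottom towards the rail. I'll back off, find the plate by touch, and then press the ruler's lower edge against the blank, which is backed by the rail, to turn it upright.

Request:
{"api": "carry_out", "payload": {"series": [[-0.11,0.018,0,0],[-0.11,0.018,-0.2,0],[0,0,-0.2,0],[0,0,-0.2,0],[0,0,-0.06,0]]}}

```text
t: 20.95
eef_pos: [599.7, 91.5, 48.3]
tcp_rot: [-3.14, 0.0, 1.411]
ft_force: [0.0, -0.2, -5.7]
opening: 0.165
grip_force: 28.6
```

Request:
{"api": "carry_out", "payload": {"series": [[0,0,-0.02,0],[0,0,-0.02,0],[0,0,-0.02,0],[0,0,0,0],[0,0,0,0]]}}

```text
t: 21.45
eef_pos: [600.4, 91.6, 47.1]
tcp_rot: [3.141, -0.0, 1.411]
ft_force: [0.3, 0.2, -5.3]
opening: 0.171
grip_force: 28.6
```

Request:
{"api": "carry_out", "payload": {"series": [[0,0,-0.02,0],[0,0,-0.02,0],[0,0,-0.02,0],[0,0,-0.02,0],[0,0,0,0]]}}

```text
t: 21.95
eef_pos: [600.2, 91.6, 42.7]
tcp_rot: [-3.141, 0.0, 1.411]
ft_force: [-0.8, -0.0, -4.1]
opening: 0.167
grip_force: 28.6
```

Request:
{"api": "carry_out", "payload": {"series": [[0,0,-0.02,0],[0,0,-0.02,0],[0,0,-0.02,0],[0,0,0,0],[0,0,0,0]]}}

```text
t: 22.45
eef_pos: [600.8, 91.6, 41.7]
tcp_rot: [3.139, -0.0, 1.411]
ft_force: [-3.6, -0.4, 13.6]
opening: 0.168
grip_force: 28.9
```

Request:
{"api": "carry_out", "payload": {"series": [[0,0,0.08,0],[0.08,-0.013,0,0],[0.04,-0.0064,0,0],[0,0,0,0],[0,0,0,0]]}}

```text
t: 22.95
eef_pos: [606.1, 90.5, 43.4]
tcp_rot: [-3.141, 0.0, 1.411]
ft_force: [-0.5, -0.9, -5.0]
opening: 0.163
grip_force: 28.6
```

Request:
{"api": "carry_out", "payload": {"series": [[0.02,-0.0032,0,0],[0.02,-0.0032,0,0],[0.02,-0.0032,0,0],[0,0,0,0],[0,0,0,0]]}}

```text
t: 23.45
eef_pos: [608.8, 90.3, 43.8]
tcp_rot: [-3.141, 0.0, 1.411]
ft_force: [-4.0, 1.6, -4.8]
opening: 0.168
grip_force: 28.1
```

Request:
{"api": "carry_out", "payload": {"series": [[0.02,-0.0032,0,0],[0.02,-0.0032,0,0],[0.02,-0.0032,0,0],[0,0,0,0],[0,0,0,0]]}}

```text
t: 23.95
eef_pos: [611.3, 89.7, 43.8]
tcp_rot: [-3.14, 0.0, 1.411]
ft_force: [-5.8, 1.7, -1.2]
opening: 0.158
grip_force: 28.7
```

Request:
{"api": "carry_out", "payload": {"series": [[0.02,-0.0032,0,0],[0.02,-0.0032,0,0],[0,0,0,0],[0,0,0,0],[0,0,0,0]]}}

```text
t: 24.45
eef_pos: [613.0, 89.4, 43.8]
tcp_rot: [-3.139, 0.0, 1.412]
ft_force: [-7.7, 1.4, -0.8]
opening: 0.16
grip_force: 29.1
```

Request:
{"api": "carry_out", "payload": {"series": [[0.02,-0.0032,0,0],[0.02,-0.0032,0,0],[0,0,0,0],[0,0,0,0],[0,0,0,0]]}}

```text
t: 24.95
eef_pos: [614.8, 89.1, 43.8]
tcp_rot: [-3.138, 0.001, 1.411]
ft_force: [-8.2, 0.4, -0.8]
opening: 0.157
grip_force: 29.5
```

```bash
cat > m.py <<'E'
from h import *
np.set_printoptions(precision=2,suppress=True,linewidth=200)
import sys
s=env.state();k=env.calibration('wrist');im=save('wrist',sys.argv[1])
g=cv2.cvtColor(im,cv2.COLOR_RGB2GRAY)
print(s['t'],s['eef_pos'],s['tcp_rot'],s['ft_force'],s['moment'],s['opening'])
for r in (110,165,185,205): print(r,g[r,280:400:3])
for c in (330,335,338,341,344): print(c,g[150:240:2,c])
print(320,g[60:170:3,320])
E
python3 m.py w8.png
```

```text
24.95 [614.79  89.07  43.78] [-3.14  0.    1.41] [-8.2   0.36 -0.82] [ 0.41  1.79 -0.05] 0.15730038167900215
110 [ 92  94  93  94  95  96  98  96  98  99 100 141 142 145 144 145 144 144 147 149 153 152 151 152 151 152 153 151 154 158 156 156 158 162 164 165 165 164 164 163]
165 [ 99 101 106 105 106 108 110 201 220 222 223 226 227 227 228 228 229 230 228 227 130 216 244 245 244 244 245 243 243 243 244 245 245 247 245 244 242 242 241 242]
185 [ 88  90  91  87  87  84  86 204 231 230 231 231 232 230 231 231 231 232 230 228 128 218 244 246 244 244 245 243 243 243 244 245 245 247 244 244 242 242 241 242]
205 [ 84  85  87  83  84  82  83 197 231 231 230 231 231 230 230 231 232 232 229 228 113 224 245 246 244 244 245 243 243 244 245 245 246 247 243 244 242 242 241 242]
330 [145 191 222 226 227 228 229 229 230 231 231 232 232 232 232 232 232 232 232 232 232 232 232 232 233 233 232 232 232 232 233 233 233 233 233 233 232 232 232 233 232 233 233 233 233]
335 [148 190 221 223 225 226 227 228 227 228 229 229 229 229 229 229 229 229 229 229 230 229 229 229 228 229 229 229 228 229 229 229 229 230 229 229 228 229 229 229 229 228 228 229 228]
338 [150 189 221 223 225 225 226 226 226 226 226 226 226 226 226 226 223 224 222 222 222 221 221 221 220 220 220 220 218 219 218 217 217 217 216 216 216 215 214 214 214 213 213 212 212]
341 [142 144 142 138 135 131 120 104 120 118 115 114 102  78 104 112 112 111 111  99  98 110 109 110 110  99 101 109 110 110 109 110 108 108 110 109 109 111  97 100 101 101 101 101 103]
344 [180 229 231 232 233 235 236 237 238 238 239 239 239 239 240 240 240 240 241 241 242 242 242 242 242 243 243 243 243 242 242 243 243 243 243 243 243 243 243 242 242 242 242 242 243]
320 [147 147 147 146 145 147 146 144 145 145 145 145 145 144 145 145 144 145 145 146 147 147 147 147 149 150 150 152 117 119 140 211 221 222 225 227 229]
```

Request:
{"api": "carry_out", "payload": {"series": [[0.02,-0.0032,0,0],[0,0,0,0],[0,0,0,0],[0,0,0,0],[0,0,0,0]]}}

```text
t: 25.5
eef_pos: [615.7, 89.0, 43.8]
tcp_rot: [-3.138, 0.001, 1.411]
ft_force: [-9.4, 1.8, 1.2]
opening: 0.161
grip_force: 29.7
```

Request:
{"api": "carry_out", "payload": {"series": [[0.02,-0.0032,0,0],[0,0,0,0],[0,0,0,0],[0,0,0,0],[0,0,0,0]]}}

```text
t: 26.0
eef_pos: [616.5, 88.8, 43.7]
tcp_rot: [-3.138, 0.001, 1.412]
ft_force: [-9.9, 1.7, 0.6]
opening: 0.164
grip_force: 29.9
```

```bash
python3 m.py w9.png
```

```text
26.0 [616.52  88.79  43.74] [-3.14  0.    1.41] [-9.88  1.72  0.62] [ 0.38  2.   -0.03] 0.16399647312612597
110 [ 94  93  95  94  96  98  96  99  99 102 104 144 147 146 147 146 147 150 153 155 156 156 156 154 156 158 154 159 162 158 160 162 166 168 171 172 170 170 167 168]
165 [102 105 104 106 107 111 112 199 224 226 227 228 229 230 230 230 231 232 230 228 154 245 245 244 244 245 243 244 243 245 246 246 248 244 245 241 242 241 243 240]
185 [ 91  90  87  88  86  86  86 201 232 233 233 233 233 232 232 233 232 233 231 229 173 245 245 244 245 245 243 244 243 245 245 246 247 244 244 242 242 241 242 239]
205 [ 85  87  84  84  82  82  82 192 233 233 232 233 233 232 232 233 232 233 231 229 192 245 245 245 245 245 243 244 244 245 245 246 246 244 244 242 242 241 241 239]
330 [150 196 227 229 230 230 231 232 231 232 232 233 233 233 233 233 233 233 233 233 234 233 233 234 234 234 234 233 233 233 234 234 234 234 234 234 234 234 234 234 234 233 234 233 234]
335 [153 196 226 227 228 229 229 230 229 230 230 230 230 230 230 230 230 230 230 230 230 230 230 230 230 229 230 230 230 229 230 230 231 231 231 230 230 230 230 230 229 229 229 230 230]
338 [149 196 226 229 229 230 229 230 230 230 229 230 230 229 229 230 229 228 228 228 228 228 227 227 227 227 226 226 227 226 226 226 223 222 222 221 220 220 220 219 219 218 218 218 216]
341 [190 236 239 239 240 240 241 180 241 241 242 242 242 210 230 242 243 242 242 242 215 242 242 242 243 242 231 237 243 243 243 242 242 242 243 243 243 243 242 243 243 243 243 243 243]
344 [195 239 242 243 243 244 244 245 245 245 245 245 246 246 246 246 246 246 246 246 246 246 246 246 246 246 246 246 246 246 246 246 246 246 246 246 246 246 246 246 246 246 246 246 246]
320 [146 145 145 144 145 144 144 144 144 144 145 145 146 145 145 146 146 146 147 148 147 148 148 148 149 151 154 154 121 123 144 215 225 226 228 229 230]
```

Request:
{"api": "carry_out", "payload": {"series": [[0.02,-0.0032,0,0],[0,0,0,0],[0,0,0,0],[0,0,0,0],[0,0,0,0]]}}

```text
t: 26.55
eef_pos: [616.8, 88.7, 43.7]
tcp_rot: [-3.136, 0.001, 1.412]
ft_force: [-13.0, 1.7, 2.0]
opening: 0.162
grip_force: 30.0
```

Request:
{"api": "carry_out", "payload": {"series": [[0.02,-0.0032,0,0],[0,0,0,0],[0,0,0,0],[0,0,0,0],[0,0,0,0]]}}

```text
t: 27.05
eef_pos: [617.5, 88.6, 43.8]
tcp_rot: [-3.136, 0.001, 1.412]
ft_force: [-14.8, 2.4, 5.0]
opening: 0.16
grip_force: 30.3
```

Request:
{"api": "carry_out", "payload": {"series": [[-0.03,0.005,0,0],[0,0,-0.02,0],[0,0,-0.02,0],[0,0,0,0],[0,0,0,0]]}}

```text
t: 27.55
eef_pos: [617.2, 88.8, 43.4]
tcp_rot: [-3.139, 0.0, 1.412]
ft_force: [-15.3, 1.9, 17.4]
opening: 0.158
grip_force: 30.2
```

```bash
python3 m.py w10.png
```

```text
27.55 [617.18  88.84  43.39] [-3.14  0.    1.41] [-15.26   1.92  17.39] [0.35 3.05 0.02] 0.15799695656226417
110 [ 93  94  94  95  97  97  98 100 100 103 141 145 147 146 147 147 148 152 153 156 156 156 156 156 157 158 156 159 161 159 160 163 167 169 172 171 171 170 169 171]
165 [103 103 105 106 109 111 112 198 226 227 228 229 230 230 231 231 232 232 230 229 151 245 245 244 245 244 244 244 244 245 246 247 246 244 244 242 241 242 242 240]
185 [ 92  89  89  87  87  87  84 200 233 234 234 234 234 234 233 233 233 233 231 229 177 246 245 244 245 245 244 244 244 245 246 247 246 244 244 243 242 242 241 238]
205 [ 86  85  84  83  83  82  82 200 235 234 234 234 234 233 232 233 233 234 232 229 193 246 245 245 245 244 244 244 245 245 246 247 244 244 243 242 241 243 240 238]
330 [150 196 227 229 230 230 231 232 232 233 233 233 233 234 233 234 233 234 233 234 234 234 234 234 234 234 234 234 234 233 234 234 234 235 234 234 234 234 234 234 234 234 234 233 234]
335 [151 197 227 228 228 229 229 230 230 230 231 230 231 230 230 231 231 231 231 231 230 231 230 230 230 230 230 230 230 230 231 231 231 231 231 230 230 230 230 230 230 230 230 230 230]
338 [147 197 227 229 229 230 230 231 230 230 230 230 229 230 230 230 230 230 230 228 228 228 228 228 227 227 227 226 227 226 227 226 225 225 222 222 221 221 221 219 220 219 219 218 217]
341 [169 236 240 241 242 242 243 158 238 244 244 244 244 214 232 244 244 244 244 244 175 245 245 245 244 244 232 238 244 244 244 244 244 238 245 245 244 244 244 244 245 245 245 245 244]
344 [172 238 242 243 244 244 245 245 245 246 246 246 246 246 246 246 246 246 246 246 246 246 246 246 246 246 246 246 246 246 246 246 246 246 246 246 246 245 245 245 245 246 246 246 246]
320 [145 145 144 144 144 143 144 143 143 143 144 144 144 144 144 145 146 147 146 147 148 147 147 148 149 150 153 154 122 123 144 217 226 227 229 230 231]
```

Request:
{"api": "carry_out", "payload": {"series": [[-0.02,0.003,0.02,0],[0,0,0,0],[0,0,0,0],[0,0,0,0],[0,0,0,0]]}}

```text
t: 28.1
eef_pos: [616.9, 88.9, 43.4]
tcp_rot: [-3.14, 0.0, 1.411]
ft_force: [-8.2, 2.5, 3.7]
opening: 0.161
grip_force: 30.0
```

Request:
{"api": "carry_out", "payload": {"series": [[0,0,0,0],[0,0,0,0],[0,0,0,0],[0,0,0,0],[0,0,0,0]], "fingers": 0.4}}

```text
t: 28.6
eef_pos: [618.0, 88.7, 42.9]
tcp_rot: [3.141, -0.0, 1.411]
ft_force: [0.5, -0.5, -0.4]
opening: 0.298
grip_force: 0.0
```

```bash
python3 m.py w11.png
```

```text
28.6 [618.01  88.69  42.94] [ 3.14 -0.    1.41] [ 0.52 -0.54 -0.41] [-0.03 -0.05 -0.06] 0.2978860232136373
110 [ 95  96  95  98  99  97 101  99 103 104 146 148 148 148 148 148 152 156 157 157 158 158 157 158 160 156 160 163 159 161 162 165 167 171 172 171 172 169 169 173]
165 [103 105 106 108 110 114 223 226 227 228 230 230 231 231 232 233 233 231 232 201 246 246 245 246 246 244 245 245 246 247 247 248 246 246 243 244 242 245 241 240]
185 [ 92  90  89  89  88  88 229 235 235 235 235 235 235 234 234 235 235 232 232 244 247 247 246 246 246 245 245 245 246 247 247 248 246 245 244 244 243 244 241 240]
205 [ 88  86  85  84  84  83 223 236 235 235 235 235 234 234 235 236 235 232 231 245 247 247 246 246 246 245 245 246 246 247 248 247 245 245 244 244 243 243 240 242]
330 [152 197 227 229 230 231 231 232 233 232 233 233 234 234 234 234 234 234 234 234 234 234 234 234 234 233 233 233 233 233 234 234 234 234 234 233 233 233 233 233 233 233 233 233 233]
335 [145 191 216 216 217 217 217 216 216 216 216 216 216 215 215 214 214 213 213 213 211 212 211 210 210 210 209 210 209 208 209 209 207 207 207 206 206 206 205 204 204 204 203 202 203]
338 [165 236 241 242 242 242 243 243 244 245 245 245 245 245 245 246 245 245 246 245 244 246 246 246 246 246 245 246 246 246 246 246 245 245 246 246 246 246 246 246 246 246 246 246 246]
341 [170 238 243 244 244 245 245 246 246 247 247 247 247 247 247 247 247 247 247 247 247 247 247 247 247 247 247 247 247 247 247 247 247 247 247 247 247 247 247 247 247 247 247 247 247]
344 [171 239 243 244 244 245 245 246 246 246 246 246 247 247 247 246 246 246 246 246 246 246 246 246 246 246 246 246 246 246 246 246 246 246 246 246 246 246 246 246 246 246 246 246 246]
320 [146 146 146 146 146 146 147 146 145 146 146 146 147 148 147 148 148 149 149 149 150 149 150 150 151 153 155 156 124 125 145 219 228 228 231 232 232]
```

The ruler stands upright on its own. I'll grip it again deeper to square it, then press it flush.

Request:
{"api": "carry_out", "payload": {"series": [[-0.03,0.005,0,0],[0,0,-0.1,0],[0,0,-0.1,0],[0,0,-0.1,0],[0,0,0,0]]}}

```text
t: 29.15
eef_pos: [615.8, 89.0, 26.8]
tcp_rot: [-3.14, 0.0, 1.411]
ft_force: [-0.1, 0.0, -0.4]
opening: 0.295
grip_force: 0.0
```

Request:
{"api": "carry_out", "payload": {"series": [[0,0,0,0],[0,0,0,0],[0,0,0,0],[0,0,0,0],[0,0,0,0]], "fingers": 1}}

```text
t: 29.65
eef_pos: [616.4, 89.0, 28.0]
tcp_rot: [3.141, -0.0, 1.411]
ft_force: [0.5, -0.6, -0.5]
opening: 0.166
grip_force: 30.0
```

Gripped squarely with no side load. I'll press it gently towards the blank.

Request:
{"api": "carry_out", "payload": {"series": [[0.01,-0.0016,0,0],[0.01,-0.0016,0,0],[0,0,0,0],[0,0,0,0],[0,0,0,0]]}}

```text
t: 30.15
eef_pos: [616.5, 89.0, 27.9]
tcp_rot: [-3.14, 0.0, 1.411]
ft_force: [-4.9, 1.2, 4.4]
opening: 0.166
grip_force: 30.0
```

Request:
{"api": "carry_out", "payload": {"series": [[0.01,-0.0016,0,0],[0.01,-0.0016,0,0],[0,0,0,0],[0,0,0,0],[0,0,0,0]]}}

```text
t: 30.65
eef_pos: [616.6, 89.0, 28.0]
tcp_rot: [-3.138, 0.0, 1.412]
ft_force: [-9.1, 1.7, 7.8]
opening: 0.167
grip_force: 30.0
```

Request:
{"api": "carry_out", "payload": {"series": [[0.02,-0.0032,0,0],[0.01,-0.0016,0,0],[0,0,0,0],[0,0,0,0],[0,0,0,0]]}}

```text
t: 31.15
eef_pos: [616.7, 88.9, 28.0]
tcp_rot: [-3.135, 0.001, 1.412]
ft_force: [-16.0, 2.5, 12.4]
opening: 0.167
grip_force: 30.0
```

Request:
{"api": "carry_out", "payload": {"series": [[-0.04,0.0064,0,0],[-0.02,0.0032,0,0],[0,0,0,0],[0,0,0,0],[0,0,0,0]]}}

```text
t: 31.65
eef_pos: [616.6, 89.0, 27.9]
tcp_rot: [-3.141, 0.0, 1.411]
ft_force: [-3.8, 1.1, 4.5]
opening: 0.166
grip_force: 30.0
```

Request:
{"api": "carry_out", "payload": {"series": [[-0.01,0.0016,0,0],[0,0,0,0],[0,0,0,0],[0,0,0,0],[0,0,0,0]]}}

```text
t: 32.15
eef_pos: [616.5, 89.0, 27.9]
tcp_rot: [3.141, -0.0, 1.411]
ft_force: [-0.9, 0.3, 4.1]
opening: 0.168
grip_force: 30.0
```

Request:
{"api": "carry_out", "payload": {"series": [[0,0,0,0],[0,0,0,0],[0,0,0,0],[0,0,0,0],[0,0,0,0]], "fingers": 0.3}}

```text
t: 32.65
eef_pos: [616.3, 89.0, 27.8]
tcp_rot: [3.142, 0.0, 1.411]
ft_force: [0.9, -0.4, -0.9]
opening: 0.343
grip_force: 0.0
```

Request:
{"api": "carry_out", "payload": {"series": [[0,0,0.2,0],[0,0,0.3,0],[0,0,0.6,0],[0,0,0.9,0],[0,0,0.9,0]]}}

```text
t: 33.15
eef_pos: [616.0, 89.0, 175.6]
tcp_rot: [3.141, -0.0, 1.411]
ft_force: [0.1, -0.4, 0.9]
opening: 0.347
grip_force: 0.0
```

Request:
{"api": "carry_out", "payload": {"series": [[-0.2,-0.9,0.2,-1],[-0.2,-0.9,0.2,-1],[-0.2,-0.8,0,-1],[0,0,0,-1],[0,0,0,-1]]}}

```text
t: 33.65
eef_pos: [586.0, -42.4, 194.7]
tcp_rot: [3.14, -0.001, 0.881]
ft_force: [0.1, -0.3, -0.2]
opening: 0.35
grip_force: 0.0
```

Request:
{"api": "carry_out", "payload": {"series": [[-0.2,0,0.2,-1],[-0.2,0,0.2,-1],[-0.2,0.4,0,-1],[-0.2,0.4,0,-1],[-0.2,0.4,0,-1]]}}

```text
t: 34.15
eef_pos: [535.8, 19.6, 214.4]
tcp_rot: [3.141, -0.002, 0.359]
ft_force: [0.0, -0.0, -0.9]
opening: 0.349
grip_force: 0.0
```

Request:
{"api": "carry_out", "payload": {"series": [[-0.2,0.4,0,-1],[-0.2,0.5,0,-1],[-0.2,0.5,0,-1],[-0.2,0.2,0,-1],[0,0,0,-1]]}}

```text
t: 34.65
eef_pos: [495.1, 100.3, 214.3]
tcp_rot: [-3.141, -0.001, -0.162]
ft_force: [0.5, -0.5, -0.5]
opening: 0.352
grip_force: 0.0
```

Run:
```python
from h import *
np.set_printoptions(precision=2,suppress=True,linewidth=200)
k=env.calibration('wrist');im=save('wrist','w12.png');s=env.state();print(s['t'],s['eef_pos'],s['tcp_rot'])
for l in ['ruler','blank','varistor']:print(l,env.look_for('wrist',l))
g=cv2.cvtColor(im,cv2.COLOR_RGB2GRAY)
p=-.1592;R=np.array([[np.cos(p),-np.sin(p)],[np.sin(p),np.cos(p)]])
def J(x,y,z): return proj(k,np.r_[R@[x,y]+[606.3,43],z])
for n,q in dict(rTL=(10,107,46),rTR=(10,-13,46),rBL=(-6,107,46),rBR=(-6,-13,46),bTL=(70,107,20),bTR=(70,-13,20),stop=(40,107,18),bB=(10,47,20),rail=(70,47,18)).items(): print(n,J(*q))
for y in (90,70,47,20,0):   # profile along jig x at given y
    pts=[J(x,y,20) for x in range(-40,92,2)]
    print(y,[int(g[int(round(v)),int(round(u))]) if 0<=v<480 and 0<=u<640 else -1 for u,v in pts])
pts=[J(25,y,20) for y in range(-30,125,2)];print([int(g[int(round(v)),int(round(u))]) if 0<=v<480 and 0<=u<640 else -1 for u,v in pts])
pts=[J(2,y,46) for y in range(-30,125,2)];print([int(g[int(round(v)),int(round(u))]) if 0<=v<480 and 0<=u<640 else -1 for u,v in pts])
```

```text
34.7 [495.72  99.79 214.37] [-3.14 -0.   -0.17]
ruler [{'position': [0.1369, 0.4817], 'conf': 0.96}]
blank [{'position': [0.0508, 0.4817], 'conf': 0.78}, {'position': [0.5763, 0.8355], 'conf': 0.63}, {'position': [0.2281, 0.6213], 'conf': 0.22}]
varistor [{'position': [0.4837, 0.6112], 'conf': 0.66}]
rTL [228.75  50.45]
rTR [391.53  49.89]
rBL [229.9   73.56]
rBR [390.75  73.03]
bTL [231.7 -27.4]
bTR [388.92 -28.  ]
stop [234.22  16.42]
bB [310.93  56.76]
rail [310.34 -26.71]
90 [96, 97, 99, 97, 101, 100, 102, 101, 103, 106, 104, 107, 105, 104, 104, 102, 101, 110, 108, 154, 232, 232, 233, 232, 232, 234, 231, 228, 244, 244, 243, 243, 245, 246, 245, 244, 242, 241, 241, 239, 242, 244, 243, 244, 243, 241, -1, -1, -1, -1, -1, -1, -1, -1, -1, -1, -1, -1, -1, -1, -1, -1, -1, -1, -1, -1]
70 [95, 95, 97, 98, 100, 100, 102, 103, 104, 107, 110, 114, 114, 116, 117, 118, 119, 127, 126, 157, 231, 230, 230, 231, 232, 234, 232, 224, 244, 245, 243, 244, 245, 246, 245, 245, 243, 242, 242, 239, 242, 245, 244, 245, 244, 242, -1, -1, -1, -1, -1, -1, -1, -1, -1, -1, -1, -1, -1, -1, -1, -1, -1, -1, -1, -1]
[... 997 characters left out ...]
55, 246, 246, 246, 246, 246, 246, 246, 246, 246, 246, 246, 246, 246, 246, 246, 246, 246, 246, 246, 246, 246, 246, 246, 246, 246, 246, 246, 246, 246, 246, 246, 246, 246, 246, 246, 246, 246, 246, 246, 245, 245, 246, 245, 246, 245, 245, 246, 245, 245, 245, 245, 245, 245, 245, 169, 233, 255, 231, 228, 231, 229, 230, 75]
[151, 153, 154, 155, 124, 125, 126, 127, 127, 128, 254, 254, 254, 229, 229, 229, 229, 229, 230, 230, 230, 230, 230, 230, 233, 254, 230, 230, 230, 230, 230, 230, 230, 230, 230, 230, 230, 230, 230, 229, 229, 230, 230, 230, 230, 230, 230, 231, 231, 231, 231, 231, 231, 231, 231, 231, 231, 232, 232, 232, 232, 232, 232, 232, 232, 232, 232, 232, 232, 223, 84, 84, 83, 83, 84, 84, 84, 85]
```

The ruler is parallel and centred, and no dark gap shows between it and the blank at any of the five sections. One more look at the rail side.

Request:
{"api": "carry_out", "payload": {"series": [[-0.5,0,0.5,0],[-0.5,0,0.5,0],[0,0,0.5,0],[0,0,0,0],[0,0,0,0]]}}

```text
t: 35.35
eef_pos: [446.4, 98.8, 288.2]
tcp_rot: [-3.141, -0.001, -0.158]
ft_force: [-0.2, -0.1, -0.8]
opening: 0.35
grip_force: 0.0
```

Request:
{"api": "carry_out", "payload": {"series": [[0.6,0,0.6,0],[0.6,0,0,0],[0.6,0,0,0],[0.6,0,0,0],[0,0,0,0]]}}

```text
t: 35.85
eef_pos: [568.7, 98.5, 315.4]
tcp_rot: [3.141, 0.003, -0.159]
ft_force: [0.0, 0.1, 0.4]
opening: 0.351
grip_force: 0.0
```

Run:
```python
from h import *
k=env.calibration('wrist');im=save('wrist','w13.png');s=env.state();print(s['t'],s['eef_pos'])
g=cv2.cvtColor(im,cv2.COLOR_RGB2GRAY)
p=-.1592;R=np.array([[np.cos(p),-np.sin(p)],[np.sin(p),np.cos(p)]])
def J(x,y,z): return proj(k,np.r_[R@[x,y]+[606.3,43],z])
def pr(f): return [int(g[int(round(v)),int(round(u))]) if 0<=v<480 and 0<=u<640 else -1 for u,v in f]
for y in (-40,-8,20,47,80,103): print(y,pr([J(x,y,20) for x in range(0,96,1)]))
print('x40',pr([J(40,y,20) for y in range(-20,125)]))
```

```text
35.9 [567.08449496  98.64324304 315.61021111]
-40 [130, 130, 129, 128, 128, 128, 129, 125, 125, 127, 129, 131, 131, 136, 136, 134, 133, 134, 136, 138, 138, 141, 143, 145, 145, 145, 146, 147, 149, 150, 149, 148, 147, 148, 150, 151, 151, 151, 151, 149, 149, 150, 149, 149, 150, 151, 151, 151, 150, 150, 151, 152, 152, 150, 151, 153, 153, 152, 151, 149, 149, 147, 147, 146, 143, 141, 140, 139, 140, 135, 216, 251, 252, 252, 252, 252, 252, 251, 252, 253, 253, 252, 252, 251, 249, 223, 114, 128, 145, 145, 146, 145, 146, 145, 145, 146]
-8 [207, 207, 209, 209, 213, 244, 254, 254, 253, 248, 179, 188, 230, 230, 230, 229, 245, 253, 253, 253, 253, 253, 253, 253, 253, 253, 253, 253, 253, 250, 228, 230, 231, 230, 229, 229, 229, 227, 227, 226, 223, 224, 227, 228, 229, 230, 229, 230, 231, 231, 231, 231, 229, 230, 231, 232, 232, 230, 229, 230, 230, 231, 229, 228, 229, 230, 229, 227, 227, 214, 189, 202, 204, 203, 203, 202, 201, 202, 205, 209, 211, 208, 206, 204, 191, 150, 113, 113, 112, 110, 109, 108, 106, 104, 104, 104]
20 [207, 208, 211, 211, 214, 217, 218, 216, 213, 200, 170, 195, 230, 230, 230, 230, 2
[... 1864 characters left out ...]
 157, 156, 156, 149, 177, 226, 223, 223, 224, 224, 223, 224, 224, 224, 224, 225, 225, 225, 225, 226, 226, 226, 226, 226, 227, 227, 227, 227, 227, 228, 227, 228, 227, 228, 228, 228, 228, 228, 228, 228, 228, 228, 228, 228, 229, 229, 229, 229, 229, 229, 228, 228, 229, 229, 229, 229, 229, 229, 229, 228, 228, 229, 229, 229, 228, 228, 228, 228, 228, 228, 228, 228, 228, 227, 227, 228, 228, 228, 227, 227, 227, 227, 227, 227, 227, 227, 227, 227, 227, 227, 226, 226, 226, 226, 226, 226, 226, 226, 226, 225, 226, 226, 225, 225, 225, 226, 225, 225, 225, 225, 225, 225, 224, 225, 224, 224, 223, 224, 224, 224, 224, 223, 223, 220, 155, 216, 207, 126, 117, 116, 113, 115, 115, 115, 115, 117, 151, 206, 199, 105]
```

The blank meets the rail at every section, with no dark band, and its end meets the stop. The ruler is flush along it, so I'm handing the job in.

```bash
python3 -c "
from cell import env
print(env.job_done())"
```

```text
the job is handed in; nothing more can be done
None
```

The job is handed in, with no verdict returned: camera readings showed the blank home against the rail and end stop and the ruler upright, centred and flush along its free edge, with the gripper clear; I used about 36 s of the 70 s allowed.

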